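# Lamp test on the dental bench: clip on the sensor, then hold the bayonet lamp home

### The job

First squeeze open the orange temperature-sensor clip, take it off its parking plate and release it onto the top edge of the test stand's copper cooling fin, so that it grips the fin squarely by itself. Then take the lamp with the blue collar from the rack, push it into the test stand's bayonet socket and turn it clockwise (seen from above) a quarter turn against the return spring to the stop. The socket does not latch, so finish still gripping the lamp, pushed fully home and turned to the stop; leave the lamp with the red collar and the other bench things where they are.

Things in the scene. Friction and masses are not known exactly. Their poses are not given: they have to be found in the camera images.
- clip_grip (a point): Orange sprung clip like a clothes peg, jaws down, handles up, 20 mm wide (its x), 61 mm tall, 50 g. Point midway between the handles, 46 mm above the jaw tips, 24 mm above the hinge (along x). Squeeze along y: handles 33 mm over their outsides here, 37 at the top, 24 and parallel when squeezed to the stop (8 N is enough, 40 N does no harm). The point leans up to 4 mm in y while squeezed.
- clip_mouth (a point): Point between the clip's jaws, 8 mm above their tips, 38 mm below clip_grip. Jaws 16 mm tall, 4 mm thick, along x the way the plate runs; fully squeezed they gape 11 mm at the tips. The hinge coil stops a plate 18 mm above the tips. The clip starts with its tips 12 mm below the top edge of its parking plate. Turned half round it works the same.
- clip_jaw (a joint): Angle between the clip's two halves, rad: 0 clamped on a 4 mm plate, 0.35 squeezed fully open, -0.12 shut empty.
- fin_edge (a point): Middle of the top edge of the copper cooling fin, an upright plate 4 mm thick, 70 mm long (its x), rising 45 mm above the test stand's white base; the edge is 95 mm above the bench. y is across the fin. The clip belongs here, jaw tips about 12 mm below the edge.
- clip_stand: Fixed parking stand: black foot 100 x 90 x 12 mm with an upright aluminium plate 4 mm thick, 70 mm long along its x, top edge 60 mm above the bench. Origin under the middle of the foot.
- lamp_grip (a point): Lamp to test: blue collar and top band, white lens, 100 to 170 g. Point at the middle of its aluminium block, 34 (its x) x 44 (y) x 44 mm tall; grip it across the 34 mm, firmly (50 N or so). In the rack it is 56 mm above the bench. Under the block: blue round collar, 48 mm across, 4 mm thick, then the bayonet cap, ending 48 mm below this point. Turned half round it is the same.
- lamp_lugs (a point): Point on the lamp's axis, 39.5 mm below lamp_grip, at the two brass lugs that stick out of the bayonet cap along its y: 36 mm over both, 6 mm wide, 5 mm tall. The cap is 24 mm across with a tapered nose and ends 8.5 mm below this point.
- spare_lamp_grip (a point): The other lamp, same shape, red collar and band, black lens; leave it in the rack. Point at the middle of its block.
- rack: Fixed grey lamp rack, 190 (its x) x 75 x 30 mm, origin under its centre; two 42 mm through-holes at x = -50 and +50 mm. A lamp hangs upright in each by its collar, at any yaw within 0.6 rad of the rack's; which hole holds which varies.
- socket (a point): Centre of the bayonet socket's mouth, 76 mm above the bench, on top of an aluminium turret 52 mm across. Bore 27 mm; two lug slots along this point's y, each 12 mm wide, 42 mm over both (red marks on the base beside them), through a 4 mm brass ledge. Lamp in the slots: its y along this y. lamp_grip is 38 mm above this point when the plunger is met, 30 mm when fully home.
- tester: Fixed test stand: white base 130 (its x) x 230 x 50 mm, origin under its centre. The turret (26 mm tall) stands at y = -60 mm, the copper fin at y = +65 mm.
- plunger (a joint): How far the socket's sprung plunger is pushed down, m: 0 to 0.008 (hard stop, fully home). 5 N at first, 9 N fully home. The lugs clear the ledge, so that the lamp can turn, from about 0.005 on.
- rotor (a joint): How far the socket's rotor (black ring with red pointers round the turret) is turned clockwise seen from above, rad: 0 to 1.38 (hard stop). The lamp turns free for the first 0.19 rad, then drives it: 1.57 rad of lamp turn in all. A return spring (0.04 N m at first, 0.1 at the stop) turns it back when let go.
Not all that is in view belongs to the job. There is more than one size of the part that bears clip_grip; the job needs the middle-sized.

How it is judged:
By the outcome, as a careful person would: the job done as asked, in the order asked, and still so for the second after the job is handed in, while the arm keeps its last pose, push and grip.
It also fails if it takes over 58 s, if anything falls off the work surface, if the arm or the gripper's body presses on something with over 40 N, if the wrist force passes 120 N, or if a joint passes its speed limit or range.

### The arm

A 6-joint arm with a two-finger parallel gripper is mounted at the origin on the work surface. World frame = base frame: x ahead of the robot, y to its left, z up, the work surface at z = 0. Lengths are in mm, angles in rad, forces in N, time in s.
With the tool pointing down it reaches from about 400 to 925 mm from the base axis. Payload 12.5 kg.
Tool frame: the origin (TCP) lies midway between the tips of the shut fingers; the grasp point (between the pads) lies 19 mm behind it; z points along the fingers, y is the line along which they close (so a half turn about z gives the same grasp; the last joint's range is limited). The gripper opens to 95 mm and grips with 3 to 60 N. Pads are 20 mm wide; open, the fingers measure 119 mm over their backs; the gripper's body (75 mm by 180 mm) begins 59 mm behind the grasp point.
Start: joints at [-1.256, 0.491, 1.559, -0, 1.092, -0.106], TCP at [255.331, -570.485, 214.661] pointing down, gripper open.
Joint ranges: [-3.1, 3.1], [-0.84, 2.19], [0.05, 2.79], [-1.13, 4.28], [0.06, 2.93], [-2.69, 2.69]. Speed limits (rad/s): [2.22, 2.22, 2.79, 3.14, 3.14, 3.14].

### API

Orientations are given as [roll, pitch, yaw] about the fixed x, y, z axes, in that order (R = Rz(yaw) Ry(pitch) Rx(roll)).
In Python, from cell import state, viewer, env, models gives the robot as it stands. The module is installed in compiled form; this text tells all that it offers.
- The arm moves only by the tool arm_command, never from a script. Its argument "rows" is a list of rows, each a list of 2 entries, a list of its own where there are three numbers: the shift along the tool's x, y, z normalised to -1 to 1, where 1 is 0.25 m, then the turn about the tool's z normalised to -1 to 1, where 1 is pi rad. A call has exactly 5 rows; each row shifts and turns the commanded pose from where the row before left it, along the tool's axes as they then stand; what a row does not reach is not made up. A row lasts 1/10 s, in which the tool goes at most 50 mm and 8.59 degrees, less where a joint would pass 70% of its speed; a pose out of reach is approached as far as the arm can. A call with a number of a shift or a turn outside -1 to 1 is refused whole. A call with a gripper value outside its range is refused whole. "claw" is the opening, from 0 (shut) to 1 (fully open), set as the call begins (left out, the last holds). The fingers move at their own pace and stop on an object; the grip force is fixed at half the most. Time passes only in rows, so rows that do not move let the fingers close, or fill a call up. It gives the time, the measured TCP pose, the force, the opening and the grip force at its end, in the units of the state.
- state(): the state, without advancing time (a new reading comes with each control period).
- viewer.read_camera(name): name is "side" or "top" or "wrist"; returns (picture, depth): 400x640x3 uint8, red, green, blue; 400x640 float32, mm along the optical axis (not along the pixel's ray), 0 where there is no reading.
- viewer.get_calibration(name): a dict with "camera_matrix" (3x3 intrinsics, pixels), "dist_coeffs" ([k1, k2, p1, p2, k3] as OpenCV has them; the pictures are not rectified), "world_to_cam" (4x4, takes a point from world to camera coordinates). Camera axes: x right, y up, looking along -z (the intrinsics and any distortion apply to the point x, -y, -z); pixel columns grow to the right and rows downward; lengths in mm; the calibration is good to about 2 mm. A picture is of the moment at which its call begins: read the wrist's pose just before it. get_calibration takes no time and is no camera call; for the wrist camera it gives the pose at the moment of the call.
- env.job_done(): hands the job in; it is judged then, once.
Trained networks look in the newest picture that a camera, given by its name, has taken for a name from the list of things; names that differ only in an ending like _2 or _b are one class to them, and where a whole thing is asked for, a point or a joint stands for the part that bears it (a point fixed in the world has none). Each returns a list of dicts, best first, with "confidence" (0 to 1); they miss things now and then, are a little off and sometimes report something else, mostly with a low value. They report only what shows in the picture. A call takes as long as a camera call. They do not tell look-alikes from the thing itself.
- models.search_frame(camera, label): "position" ([x, y, z] in mm, in world coordinates, good to about 4 mm: the middle of the surface that is visible of it).
- models.mark_of(camera, label): "position" ([x, y, z] in mm, in world coordinates, good to about 4 mm: a listed point, or the origin of a listed thing).
The state is a dict: "t": time; "joints": joint angles; "qvel": joint speeds; "tau": joint torques, N m; "eef_pos": TCP position; "tcp_rot": TCP orientation; "ft_force": force on the tool from outside, world axes, zero at the start; "moment": the same for the moment, N m; "opening": opening from 0.0 (shut) to 1.0 (fully open); "grip_force": force on a finger pad.
Only numpy, scipy, OpenCV 4.12 (cv2) and the standard library are available. Lean on these libraries where they do the work, as an engineer would, in place of code of your own. Each camera call takes 0.05 s, during which the arm holds its last target. There are 200 camera calls.

## Working session

There is one attempt and no reset: what is moved stays moved. The work goes in short steps, Python scripts to look and compute and a tool call to move; the robot and the scene stay as the last step left them, time stands still between calls to the robot, and variables do not carry over. Pictures are saved under pics/ and viewed, at most 10 in all, crops included, and the job is handed in when it is done.

Besides the shell and the picture viewer there is one more tool, called after ">>>" in YAML: its name, and indented under it one key for each argument. arm_command: Moves the arm, as the interface text tells. Scaled input: -1 to 1 covers 0.25 m each way for a shift and pi rad each way for a turn. Its arguments: {"type":"object","properties":{"rows":{"type":"array","items":{"type":"array"}},"claw":{"type":"number"}},"required":["rows"]}

```bash
mkdir -p pics; cat > h.py <<'E'
import numpy as np, cv2
from cell import state, viewer, env, models
def shot(n,f=None):
    c=viewer.get_calibration(n); p,d=viewer.read_camera(n)
    if f: cv2.imwrite('pics/'+f,cv2.cvtColor(p,cv2.COLOR_RGB2BGR))
    return p,d,c
def world(c,u,v,d):
    K=np.array(c['camera_matrix'],float); D=np.array(c['dist_coeffs'],float)
    uv=np.stack([np.ravel(u),np.ravel(v)],1).astype(float)[:,None]
    n=cv2.undistortPoints(uv,K,D)[:,0]; d=np.ravel(d)
    pc=np.stack([n[:,0]*d,-n[:,1]*d,-d,np.ones(len(d))])
    return (np.linalg.inv(np.array(c['world_to_cam']))@pc)[:3].T
def cloud(p,d,c):
    v,u=np.mgrid[0:400,0:640]
    return world(c,u,v,d).reshape(400,640,3)
def pix(c,P):
    P=np.atleast_2d(P); q=(np.array(c['world_to_cam'])@np.c_[P,np.ones(len(P))].T)[:3].T*[1,-1,-1]
    return cv2.projectPoints(q,np.zeros(3),np.zeros(3),np.array(c['camera_matrix'],float),np.array(c['dist_coeffs'],float))[0][:,0]
E
python3 - <<'E'
from h import *
np.set_printoptions(precision=1,suppress=True)
print(state())
for n in ['top','side']:
    p,d,c=shot(n,n+'0.png')
    np.savez(n+'0.npz',p=p,d=d)
    for l in ['clip_grip','clip_mouth','fin_edge','clip_stand','lamp_grip','spare_lamp_grip','rack','socket','tester']:
        for r in models.mark_of(n,l)[:4]:
            print(n,l,round(r['confidence'],2),np.array(r['position']),pix(c,r['position'])[0])
E
```

```text
{'t': 0.0, 'joints': array([-1.3,  0.5,  1.6,  0. ,  1.1, -0.1]), 'qvel': array([0., 0., 0., 0., 0., 0.]), 'tau': array([  0. , -61.3, -25.8,   0.1,   0. ,  -0. ]), 'eef_pos': array([ 255.2, -570.2,  214.1]), 'tcp_rot': array([-3.1, -0. ,  0.4]), 'ft_force': array([ 0.4,  0.4, -0.1]), 'moment': array([0., 0., 0.]), 'grip_force': 0.0, 'opening': 1.0029358583594286}
top clip_grip 0.67 [571.1 421.1  38.9] [157.9 201. ]
top clip_grip 0.63 [664.4 365.7  63.2] [179.9 159.5]
top clip_grip 0.58 [554.3 326.7  94.7] [190.4 205.3]
top clip_mouth 0.69 [663.6 370.2   8.7] [184.8 165. ]
top clip_mouth 0.68 [554.8 324.6  54.9] [196.2 207.4]
top clip_mouth 0.65 [566.5 416.2   5.9] [164.5 204.9]
top fin_edge 0.5 [562.1  52.5  96.1] [315.7 202.4]
top fin_edge 0.29 [554.7 324.1  95. ] [191.6 205.1]
top clip_stand 0.73 [548.  328.1  -2.9] [201.  213.2]
top lamp_grip 0.7 [ 495.5 -265.1   56.3] [456.5 235.1]
top spare_lamp_grip 0.68 [ 591.9 -255.6   54.9] [450.9 192.9]
top rack 0.67 [ 547.7 -256.5   -3.1] [444.9 214.9]
top socket 0.79 [598.  -71.1  78.9] [371.8 187.8]
top tester 0.83 [576.6 -13.4  -1.6] [343.7 202.2]
side clip_grip 0.72 [558.7 326.5  92.7] [259.7 278.8]
side clip_grip 0.59 [661.8 369.7  64.5] [211. 286.]
side clip_grip 0.55 [571.3 419.3  36. ] [236.6 326.6]
side clip_mouth 0.82 [662.3 372.3   9.5] [215.7 299.2]
side clip_mouth 0.62 [551.8 327.4  55.2] [264.6 289.1]
side clip_mouth 0.51 [568.1 422.8   2.3] [239.9 335.3]
side fin_edge 0.67 [559.6  46.2  95.9] [312.1 191.2]
side clip_stand 0.91 [549.2 325.2   1.8] [269.  300.5]
side lamp_grip 0.86 [ 489.1 -261.9   56.4] [372.9 140.7]
side spare_lamp_grip 0.73 [ 594.5 -252.6   55.7] [340.5 135. ]
side rack 0.9 [ 545.9 -262.1    3.1] [355.1 149.6]
side socket 0.87 [588.9 -67.6  75.5] [319.1 167. ]
side socket 0.57 [554.4 329.8  54. ] [263.1 289.9]
side tester 0.7 [572.2 -11.   -3.6] [317.4 200.9]
```

```bash
python3 - <<'E'
import cv2
a=cv2.imread('pics/top0.png')
cv2.imwrite('pics/c1.png',cv2.resize(a[130:270,130:260],None,fx=4.2,fy=4.2,interpolation=cv2.INTER_CUBIC))
E
```

```text
(no output)
```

View pics/top0.png

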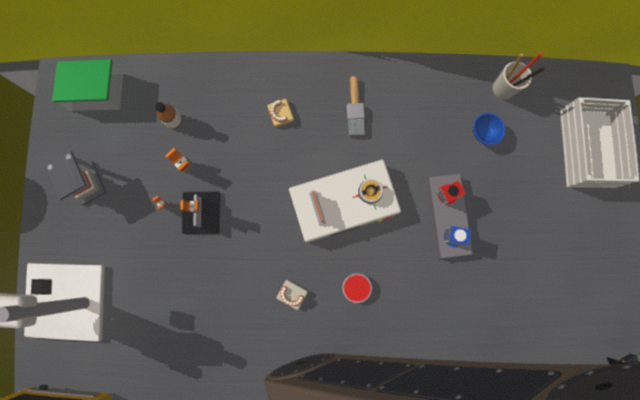

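View pics/c1.png

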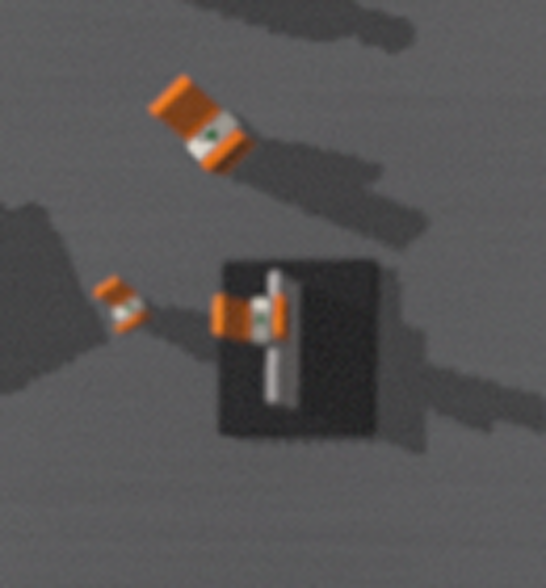

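Three orange clips show: large (178,159), middle-sized on the parking plate (192,205), small (158,202). The one on the plate is bigger than one neighbour and smaller than the other, and sits as the task describes, so it's the one. The fin is at (318,207), the turret at (371,190), the blue-collar lamp at (457,235) and the red at (452,192).

```bash
python3 - <<'E'
from h import *
np.set_printoptions(precision=2,suppress=True)
print(state()['tcp_rot'],state()['eef_pos'])
z=np.load('top0.npz'); p=z['p'].astype(int); d=z['d']; c=viewer.get_calibration('top'); W=cloud(p,d,c)
print('bench z',np.median(W[300:340,200:260,2]))
def rect(name,box,m):
    u0,v0,u1,v1=box; M=np.zeros((400,640),bool); M[v0:v1,u0:u1]=1
    P=W[M&m]; r=cv2.minAreaRect(P[:,:2].astype(np.float32)); print(name,len(P),np.median(P,0),r); return P
Z=W[...,2]; R,G,B=p[...,0],p[...,1],p[...,2]
rect('tester',(280,150,410,250),(abs(Z-50)<6))
P=rect('fin',(305,180,335,230),(Z>75)&(Z<105))
rect('foot',(175,185,225,240),(abs(Z-12)<5)&(R<60))
rect('plate',(175,185,225,240),(Z>40)&(Z<66)&(abs(R-B)<20))
rect('clip',(175,185,225,240),(Z>66))
rect('rack',(420,165,480,265),(abs(Z-30)<5))
rect('blue',(440,220,480,252),(Z>70))
rect('turret',(350,170,395,215),(abs(Z-76)<4))
E
```

```text
[ 3.14 -0.    0.42] [ 255.33 -570.49  214.66]
bench z -1.077172056271479
tester 4963 [572.03  -6.89  49.08] ((576.8649291992188, -12.519424438476562), (130.133056640625, 230.37716674804688), 17.57993507385254)
fin 72 [555.57  49.75  93.79] ((556.6993408203125, 49.59930419921875), (69.56965637207031, 4.054863452911377), 17.846994400024414)
foot 1116 [542.33 314.3   11.09] ((549.0416259765625, 326.08197021484375), (98.73567199707031, 90.07302856445312), 1.124912977218628)
plate 74 [534.1  326.29  55.44] ((549.046630859375, 325.84912109375), (7.660304069519043, 68.43865966796875), 89.60010528564453)
clip 199 [554.17 329.07  88.86] ((502.4024353027344, 193.4873046875), (327.3388671875, 29.613662719726562), 68.28829956054688)
rack 1790 [ 543.95 -252.79   29.21] ((543.4680786132812, -259.7431945800781), (190.90846252441406, 77.45553588867188), 7.694878578186035)
blue 335 [ 494.12 -265.06   77.29] ((473.9604187011719, -120.47860717773438), (44.47988510131836, 344.24700927734375), 7.960026741027832)
turret 243 [595.7  -69.45  75.04] ((594.7347412109375, -69.64630126953125), (48.72385787963867, 51.38840866088867), 45.12574005126953)
```

>>> arm_command:
  rows:
    - [[0.163,-0.113,0],0.0446]
    - [[0.146,-0.135,0],0.0446]
    - [[0.125,-0.154,0],0.0446]
    - [[0.102,-0.17,0],0]
    - [[0.102,-0.17,0],0]

```text
t: 1.5
eef_pos: [383.9, -356.3, 214.8]
tcp_rot: [3.141, -0.0, -0.0]
ft_force: [1.7, -1.1, 0.4]
opening: 0.998
grip_force: 0.0
```

>>> arm_command:
  rows:
    - [[0.102,-0.17,0],0]
    - [[0.102,-0.17,0],0]
    - [[0.102,-0.17,0],0]
    - [[0.102,-0.17,0],0]
    - [[0.06,-0.19,0],0]

```text
t: 2.0
eef_pos: [501.5, -138.8, 214.8]
tcp_rot: [3.141, -0.001, 0.0]
ft_force: [1.5, -0.3, 0.2]
opening: 0.996
grip_force: 0.0
```

>>> arm_command:
  rows:
    - [[0.02,-0.195,0],0]
    - [[0.02,-0.195,0],0]
    - [[0.02,-0.195,0],0]
    - [[0.02,-0.195,0],0]
    - [[0.0,-0.195,0],0]

```text
t: 2.5
eef_pos: [520.2, 105.4, 214.8]
tcp_rot: [3.142, -0.001, 0.0]
ft_force: [0.7, 0.2, 0.5]
opening: 1.0
grip_force: 0.0
```

>>> arm_command:
  rows:
    - [[0.028,-0.177,0],0]
    - [[0.028,-0.177,0],0]
    - [[0.028,-0.177,0],0]
    - [[0.028,-0.177,0],0]
    - [[0.028,-0.177,0],0]
  claw: 0.75

```text
t: 3.0
eef_pos: [554.9, 326.6, 214.7]
tcp_rot: [3.142, -0.0, 0.001]
ft_force: [-0.6, -0.9, 0.2]
opening: 0.753
grip_force: 0.0
```

```bash
python3 - <<'E'
from h import *
np.set_printoptions(precision=2,suppress=True)
p,d,c=shot('wrist','w1.png'); p=p.astype(int); W=cloud(p,d,c); print(state()['eef_pos'])
Z=W[...,2]; R,B=p[...,0],p[...,2]
near=(abs(W[...,0]-550)<70)&(abs(W[...,1]-326)<70)
def rect(n,m):
    P=W[m&near]; 
    if len(P)>5: print(n,len(P),P.mean(0),P.min(0),P.max(0),cv2.minAreaRect(P[:,:2].astype(np.float32)))
o=(R>B+60)
rect('clip top',o&(Z>100)&(Z<125))
rect('clip',o&(Z>60)&(Z<125))
rect('plate',(abs(Z-60)<5)&~o)
rect('plate2',(Z>30)&(Z<66)&~o)
rect('foot',(abs(Z-12)<5))
for l in ['clip_grip','clip_mouth']:
    for r in models.mark_of('wrist',l)[:2]: print(l,r)
E
```

```text
[555.25 331.93 214.37]
clip top 259 [554.66 326.81 105.24] [543.81 308.16 100.47] [564.18 344.37 108.04] ((554.0211181640625, 326.3277587890625), (20.091899871826172, 36.17934036254883), 0.594032347202301)
clip 597 [555.51 326.44  94.61] [543.81 308.16  73.34] [564.44 344.37 108.04] ((554.1541137695312, 326.3070983886719), (20.086135864257812, 36.29409408569336), 1.0689469575881958)
plate 131 [549.48 325.92  59.41] [514.14 318.87  55.84] [583.26 333.75  64.58] ((548.9661254882812, 324.0976257324219), (68.61279296875, 14.729119300842285), 8.5084810256958)
plate2 154 [553.14 325.98  57.83] [514.14 318.87  32.5 ] [583.44 333.75  65.89] ((549.0255126953125, 324.10650634765625), (68.73287963867188, 14.729119300842285), 8.508481979370117)
foot 4549 [554.46 325.69  11.1 ] [498.87 280.11   7.03] [598.79 371.31  16.31] ((548.3776245117188, 325.7147216796875), (99.85626983642578, 90.05477142333984), 1.0203789472579956)
clip_grip {'position': [551.0, 328.2, 98.1], 'confidence': 0.71}
clip_grip {'position': [659.9, 365.4, 60.0], 'confidence': 0.69}
clip_mouth {'position': [567.0, 420.3, 6.6], 'confidence': 0.98}
clip_mouth {'position': [659.5, 368.7, 9.8], 'confidence': 0.8}
```

View pics/w1.png

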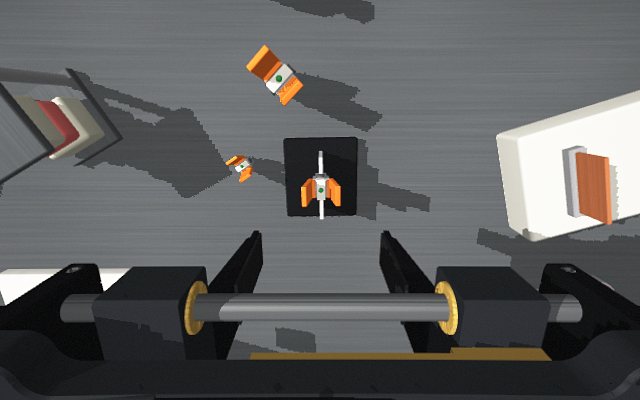

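The clip straddles the plate at (321,190), its two handles symmetric about the plate. It measures 20 mm wide, 36 mm over the handles and 108 mm to the top, which matches the middle-sized description. I'll descend on it.

>>> arm_command:
  rows:
    - [[-0.004,0.022,0.1],-0.0057]
    - [[0,0,0.15],0]
    - [[0,0,0.15],0]
    - [[0,0,0.0],0]
    - [[0,0,0],0]

```text
t: 3.65
eef_pos: [554.3, 318.4, 115.3]
tcp_rot: [3.141, 0.0, 0.018]
ft_force: [0.1, -0.0, 0.2]
opening: 0.75
grip_force: 0.0
```

>>> arm_command:
  rows:
    - [[-0.001,-0.031,0],0]
    - [[0,0,0.08],0]
    - [[0,0,0.081],0]
    - [[0,0,0.0],0]
    - [[0,0,0],0]

```text
t: 4.15
eef_pos: [554.1, 327.4, 76.0]
tcp_rot: [-3.141, -0.002, 0.019]
ft_force: [-0.1, 0.4, 0.3]
opening: 0.749
grip_force: 0.0
```

>>> arm_command:
  rows:
    - [[0,0,0],0]
    - [[0,0,0],0]
    - [[0,0,0],0]
    - [[0,0,0.0],0]
    - [[0,0,0],0]
  claw: 0

```text
t: 4.65
eef_pos: [553.6, 326.8, 74.5]
tcp_rot: [3.142, -0.0, 0.018]
ft_force: [0.2, -1.2, 0.7]
opening: 0.387
grip_force: 2.8
```

>>> arm_command:
  rows:
    - [[0,0,0],0]
    - [[0,0,0],0]
    - [[0,0,0],0]
    - [[0,0,0.0],0]
    - [[0,0,0],0]

```text
t: 5.15
eef_pos: [553.5, 326.8, 74.3]
tcp_rot: [3.141, 0.0, 0.018]
ft_force: [0.0, -0.1, -0.1]
opening: 0.246
grip_force: 30.0
```

```bash
python3 - <<'E'
from h import *
np.set_printoptions(precision=2,suppress=True)
s=state(); print(s['opening']*95,s['grip_force'],s['ft_force'],s['eef_pos'])
p,d,c=shot('wrist','w2.png')
E
```

```text
23.377523370869806 29.997004866600037 [ 0.02 -0.11 -0.1 ] [553.51 326.82  74.33]
```

View pics/w2.png

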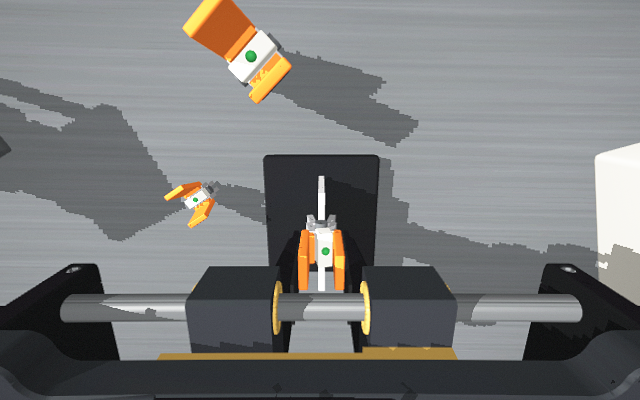

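Squeezed: the clip opened to its stop (23.4 mm, 30 N), with the mark at (325,252) between the pads and nearly over the plate at (321,190). Next I lift it and carry it to the fin.

>>> arm_command:
  rows:
    - [[0,0,-0.04],0]
    - [[0,0,-0.08],0]
    - [[0,0,-0.1],0]
    - [[0,0.04,-0.06],0]
    - [[0,0.11,0],0]

```text
t: 5.7
eef_pos: [554.9, 290.2, 147.0]
tcp_rot: [-3.14, -0.004, 0.02]
ft_force: [-0.2, -0.5, -0.1]
opening: 0.25
grip_force: 30.0
```

>>> arm_command:
  rows:
    - [[-0.005,0.16,0],0]
    - [[0,0.17,0],0]
    - [[0,0.17,0],0]
    - [[0,0.17,0],0]
    - [[0,0.15,0],0]

```text
t: 6.2
eef_pos: [556.3, 81.9, 144.9]
tcp_rot: [3.141, -0.0, 0.018]
ft_force: [0.2, -0.2, 0.0]
opening: 0.246
grip_force: 30.0
```

>>> arm_command:
  rows:
    - [[0,0.1,0],0]
    - [[0,0.04,0],-0.046]
    - [[0,0,0],-0.046]
    - [[0,0,0],0]
    - [[0,0,0],0]

```text
t: 6.7
eef_pos: [557.2, 49.1, 144.6]
tcp_rot: [3.141, -0.0, 0.303]
ft_force: [-0.6, -0.5, -0.2]
opening: 0.248
grip_force: 30.0
```

```bash
cat > m2.py <<'E'
from h import *
np.set_printoptions(precision=2,suppress=True)
s=state(); e=s['eef_pos']; psi=s['tcp_rot'][2]; print(s['opening']*95,s['grip_force'],s['ft_force'],e,s['tcp_rot'])
p,d,c=shot('wrist','w3.png'); p=p.astype(int); W=cloud(p,d,c)
D=W-e; ca,sa=np.cos(psi),np.sin(psi)
T=np.stack([D[...,0]*ca+D[...,1]*sa, D[...,0]*sa-D[...,1]*ca, -D[...,2]],-1)  # tool frame
m=(abs(T[...,0])<16)&(abs(T[...,1])<30)&(T[...,2]>-40)&(T[...,2]<32)
for a in range(-40,32,4):
    k=m&(T[...,2]>=a)&(T[...,2]<a+4)
    if k.sum()>3: print('tool z',a,k.sum(),'x',T[k][:,0].min(),T[k][:,0].max(),'y',np.percentile(T[k][:,1],[0,5,50,95,100]))
Z=W[...,2]
k=(abs(Z-94)<5)&(abs(W[...,0]-557)<50)&(abs(W[...,1]-50)<25)
P=W[k]; print('fin',len(P),P.mean(0),cv2.minAreaRect(P[:,:2].astype(np.float32)))
E
python3 m2.py
```

```text
23.513288854845356 29.99685376882553 [-0.59 -0.53 -0.17] [557.21  49.12 144.64] [ 3.14 -0.    0.3 ]
tool z -40 204 x -6.252395825901707 11.048641735383477 y [-21.02 -19.58 -11.47  20.03  21.58]
tool z -36 217 x -8.34596495356974 11.003378984024675 y [-20.79 -19.    -7.6   19.73  21.06]
tool z -32 846 x -11.448060429565281 11.01075677110341 y [-20.14 -14.58  -6.6   14.5   20.67]
tool z -28 205 x 2.012151769011049 11.020160744745667 y [-19.48 -17.77   7.23  18.5   20.21]
tool z -24 161 x -8.295698954411069 10.847016857321549 y [-19.05 -17.92  -6.58  18.5   19.92]
tool z -20 185 x -9.24722560076418 10.941579657478183 y [-18.82 -17.22  -6.57  17.4   19.35]
tool z -16 158 x -4.71165009617398 10.891115230156311 y [-18.15 -16.44   7.28  17.72  18.76]
tool z -12 135 x -1.4740003545201754 10.840618580424543 y [-18.01 -16.21   2.31  16.42  18.07]
tool z -8 687 x -10.792553867870264 11.809783907205347 y [-15.73  -8.66   1.74   8.72  16.06]
tool z -4 251 x -11.062305025650206 11.642088419424473 y [-15.87 -13.25  -2.42  13.84  16.46]
tool z 0 159 x -10.060374151226364 13.337215435860152 y [-14.91 -10.13  -3.06  10.78  15.54]
tool z 4 108 x -12.319883404181645 13.788235871737646 y [-8.58 -7.35  0.31  7.95  9.21]
tool z 8 60 x 7.736487700789564 13.378917077249483 y [-8.87 -8.82 -0.    9.41  9.45]
tool z 12 48 x 6.683805751688091 12.556020304957913 y [-8.96 -8.72 -1.6   8.92  9.63]
tool z 16 31 x 9.405787928537379 10.562021888136977 y [-7.22 -7.15 -3.88  8.2   8.52]
tool z 20 32 x 8.477867182324712 10.630354479742168 y [-8.04 -7.96  0.33  9.36  9.38]
tool z 24 30 x 6.733422580976498 10.593925403737435 y [-8.8  -8.8  -5.74  9.42  9.5 ]
fin 254 [573.51  53.69  94.13] ((571.8403930664062, 53.3270149230957), (34.83466339111328, 3.7511918544769287), 17.411720275878906)
```

View pics/w3.png

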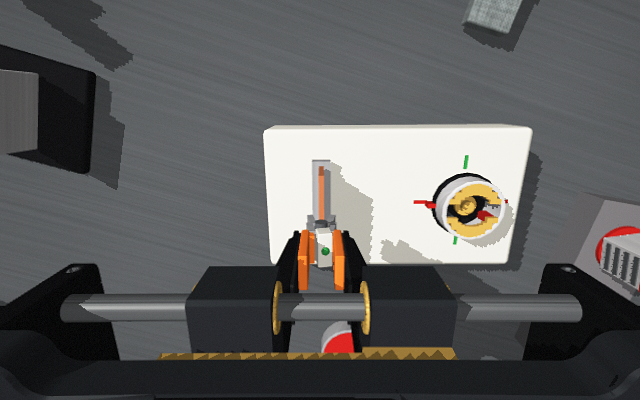

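The clip hangs open over the fin, with its jaws at (320,225) in line with the copper edge at (321,190). The jaw centre is 0.35 mm off in tool y and the fin line 0.34 mm, so no correction is needed. The red slot marks lie left and right of the turret, along the tester's y. I'll lower it and release.

>>> arm_command:
  rows:
    - [[0,0,0.04],0]
    - [[0,0,0.05],0]
    - [[0,0,0.051],0]
    - [[0,0,0],0]
    - [[0,0,0],0]

```text
t: 7.25
eef_pos: [557.1, 49.4, 108.5]
tcp_rot: [-3.141, 0.001, 0.307]
ft_force: [0.7, 0.2, -0.7]
opening: 0.247
grip_force: 30.0
```

>>> arm_command:
  rows:
    - [[0,0,0],0]
    - [[0,0,0],0]
    - [[0,0,0],0]
    - [[0,0,0],0]
    - [[0,0,0],0]
  claw: 0.7

```text
t: 7.75
eef_pos: [557.4, 49.3, 109.3]
tcp_rot: [3.141, -0.0, 0.307]
ft_force: [0.1, 0.2, -0.1]
opening: 0.614
grip_force: 0.0
```

>>> arm_command:
  rows:
    - [[0,0,0],0]
    - [[0,0,-0.08],0]
    - [[0,0,-0.16],0]
    - [[0,0,-0.16],0]
    - [[0,0,0],0]

```text
t: 8.25
eef_pos: [559.2, 49.3, 214.0]
tcp_rot: [3.139, -0.008, 0.307]
ft_force: [-0.3, 0.0, -0.5]
opening: 0.697
grip_force: 0.0
```

```bash
python3 - <<'E'
from h import *
np.set_printoptions(precision=2,suppress=True)
print(state()['eef_pos'])
p,d,c=shot('wrist','w4.png'); p=p.astype(int); W=cloud(p,d,c); R,B=p[...,0],p[...,2]; Z=W[...,2]
n=np.hypot(W[...,0]-557,W[...,1]-49.5)<30
for a,b in[(136,150),(110,150)]:
    P=W[n&(Z>a)&(Z<b)]; print(len(P),P.min(0),P.max(0),cv2.minAreaRect(P[:,:2].astype(np.float32)))
E
```

```text
[559.23  49.35 213.98]
325 [543.45  28.72 136.08] [572.57  68.87 143.07] ((558.03173828125, 48.789794921875), (20.416658401489258, 37.014495849609375), 17.0709285736084)
1039 [543.45  28.72 110.01] [572.57  68.87 143.07] ((558.0606689453125, 48.86740493774414), (21.71390151977539, 36.97046661376953), 19.001981735229492)
```

View pics/w4.png

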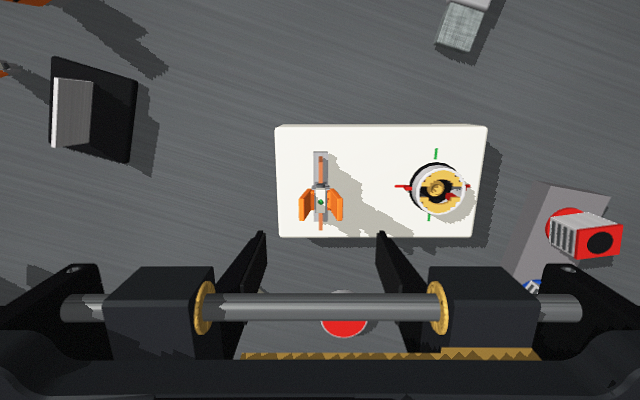

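The clip sits gripping the fin at (321,203), square to it: measured yaw 17.1° against the fin's 17.4°, handle top at 143 mm against 144 expected. Now for the lamp.

```bash
python3 - <<'E'
import numpy as np
ps=.307
for k in range(10):
    w=[.5,1,1,1,1.2,1.3,1.3,1.2,1,.5][k]
    dx,dy=-6.4*w,-31.5*w; c,s=np.cos(ps),np.sin(ps)
    print(k,round((dx*c+dy*s)/250,3),round((dx*s-dy*c)/250,3),-.0443); ps+=.0443*np.pi
E
```

```text
0 -0.031 0.056 -0.0443
1 -0.077 0.103 -0.0443
2 -0.091 0.091 -0.0443
3 -0.103 0.077 -0.0443
4 -0.135 0.075 -0.0443
5 -0.156 0.06 -0.0443
6 -0.163 0.038 -0.0443
7 -0.154 0.014 -0.0443
8 -0.128 -0.006 -0.0443
9 -0.063 -0.012 -0.0443
```

>>> arm_command:
  rows:
    - [[-0.031,0.056,0],-0.0443]
    - [[-0.077,0.103,0],-0.0443]
    - [[-0.091,0.091,0],-0.0443]
    - [[-0.103,0.077,0],-0.0443]
    - [[-0.135,0.075,0],-0.0443]

```text
t: 8.8
eef_pos: [526.6, -99.4, 207.8]
tcp_rot: [-3.14, 0.0, 1.01]
ft_force: [0.9, 0.9, 0.2]
opening: 0.7
grip_force: 0.0
```

>>> arm_command:
  rows:
    - [[-0.156,0.06,0],-0.0443]
    - [[-0.163,0.038,0],-0.0443]
    - [[-0.154,0.014,0],-0.0443]
    - [[-0.128,-0.006,0],-0.0443]
    - [[-0.063,-0.012,0],-0.0443]

```text
t: 9.3
eef_pos: [492.7, -267.9, 207.6]
tcp_rot: [-3.14, -0.001, 1.703]
ft_force: [-0.4, -0.3, -0.4]
opening: 0.704
grip_force: 0.0
```

>>> arm_command:
  rows:
    - [[0,0,0],0]
    - [[0,0,0],0]
    - [[0,0,0],0]
    - [[0,0,0],0]
    - [[0,0,0],0]

```text
t: 9.8
eef_pos: [494.0, -265.0, 209.1]
tcp_rot: [3.142, 0.0, 1.699]
ft_force: [0.0, -0.4, -0.6]
opening: 0.7
grip_force: 0.0
```

```bash
python3 - <<'E'
from h import *
np.set_printoptions(precision=2,suppress=True)
print(state()['eef_pos'],state()['tcp_rot'],state()['joints'])
p,d,c=shot('wrist','w5.png'); p=p.astype(int); W=cloud(p,d,c); R,B=p[...,0],p[...,2]; Z=W[...,2]
n=np.hypot(W[...,0]-494,W[...,1]+266)<45
print('zmax',Z[n&(Z<140)].max())
for a,b in[(40,130),(45,72),(74,82),(82,130)]:
    P=W[n&(Z>a)&(Z<b)]; 
    if len(P)>5: print(a,b,len(P),P.min(0),P.max(0),cv2.minAreaRect(P[:,:2].astype(np.float32)))
E
```

```text
[ 493.97 -265.01  209.13] [3.14 0.   1.7 ] [-0.61  0.41  1.73 -0.    1.01 -0.74]
zmax 80.83567987004983
40 130 1667 [ 472.51 -292.19   40.29] [ 513.06 -242.67   80.84] ((492.94171142578125, -267.34527587890625), (46.00374221801758, 34.43406677246094), 80.48119354248047)
45 72 184 [ 473.01 -283.41   45.16] [ 512.81 -242.67   71.87] ((484.56072998046875, -256.57684326171875), (52.50937271118164, 25.610427856445312), 40.71300506591797)
74 82 1441 [ 472.51 -292.19   74.04] [ 513.06 -243.02   80.84] ((492.8597717285156, -267.8338928222656), (45.01287078857422, 34.43406677246094), 80.48118591308594)
```

View pics/w5.png

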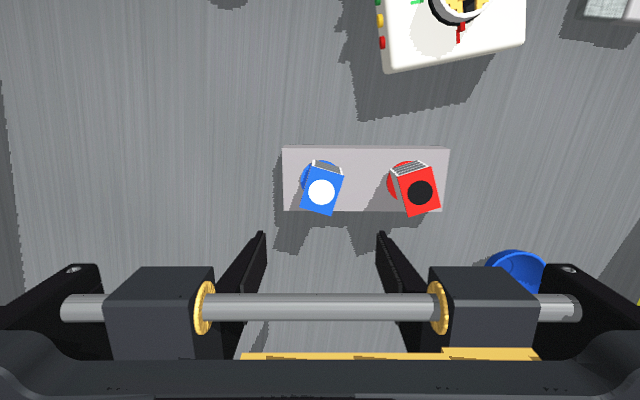

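The blue-collar lamp with the white lens is at (321,190), and the red one at (417,187) stays. The block measures 45 x 34 mm with its top at 80 mm, long side at 80.5°, so I need tool yaw 1.405.

>>> arm_command:
  rows:
    - [[-0.0094,-0.0052,0.06],0.0469]
    - [[0,0,0.1],0.0469]
    - [[0,0,0.12],0]
    - [[0,0,0.08],0]
    - [[0,0,0],0]

```text
t: 10.35
eef_pos: [491.9, -267.4, 117.0]
tcp_rot: [-3.138, -0.002, 1.404]
ft_force: [-0.5, 0.3, 0.4]
opening: 0.698
grip_force: 0.0
```

>>> arm_command:
  rows:
    - [[0,0,0.08],0]
    - [[0,0,0.12],0]
    - [[0,0,0.08],0]
    - [[0,0,0.044],0]
    - [[0,0,0],0]

```text
t: 10.85
eef_pos: [492.8, -268.1, 37.9]
tcp_rot: [-3.141, -0.0, 1.404]
ft_force: [0.3, -0.6, 0.7]
opening: 0.697
grip_force: 0.0
```

>>> arm_command:
  rows:
    - [[0,0,0],0]
    - [[0,0,0],0]
    - [[0,0,0],0]
    - [[0,0,0],0]
    - [[0,0,0],0]
  claw: 0

```text
t: 11.35
eef_pos: [493.0, -268.4, 38.6]
tcp_rot: [3.141, 0.0, 1.404]
ft_force: [0.2, 1.0, 4.8]
opening: 0.356
grip_force: 30.0
```

>>> arm_command:
  rows:
    - [[0,0,0],0]
    - [[0,0,0],0]
    - [[0,0,0],0]
    - [[0,0,0],0]
    - [[0,0,0],0]

```text
t: 11.85
eef_pos: [493.0, -268.4, 38.6]
tcp_rot: [3.141, 0.0, 1.404]
ft_force: [-0.6, 1.1, 5.5]
opening: 0.353
grip_force: 30.0
```

>>> arm_command:
  rows:
    - [[0,0,-0.04],0]
    - [[0,0,-0.1],0]
    - [[0,0,-0.14],0]
    - [[0,0,-0.12],0]
    - [[0,0,-0.04],0]

```text
t: 12.35
eef_pos: [493.4, -268.7, 151.2]
tcp_rot: [3.138, 0.002, 1.405]
ft_force: [0.1, 0.6, -1.6]
opening: 0.358
grip_force: 30.0
```

>>> arm_command:
  rows:
    - [[0.07,0.022,0],0]
    - [[0.13,0.041,0],0]
    - [[0.16,0.051,0],0]
    - [[0.16,0.051,0],0]
    - [[0.15,0.048,0],0]

```text
t: 12.85
eef_pos: [573.2, -110.2, 147.4]
tcp_rot: [-3.14, -0.0, 1.404]
ft_force: [0.8, 0.1, -1.1]
opening: 0.359
grip_force: 30.0
```

>>> arm_command:
  rows:
    - [[0.12,0.038,0],0]
    - [[0.061,0.019,0],-0.0377]
    - [[0,0,0],-0.0377]
    - [[0,0,0],-0.0377]
    - [[0,0,0],-0.0377]

```text
t: 13.35
eef_pos: [594.1, -69.2, 147.2]
tcp_rot: [-3.14, -0.001, 1.884]
ft_force: [0.6, -0.1, -1.0]
opening: 0.357
grip_force: 30.0
```

>>> arm_command:
  rows:
    - [[0,0,0],0]
    - [[0,0,0],0]
    - [[0,0,0],0]
    - [[0,0,0],0]
    - [[0,0,0],0]

```text
t: 13.85
eef_pos: [594.5, -69.6, 148.1]
tcp_rot: [-3.142, 0.0, 1.877]
ft_force: [-0.3, 0.5, -2.2]
opening: 0.357
grip_force: 30.0
```

```bash
sed -e 's/w3.png/w6.png/' -e 's/<16)/<40)/' -e 's/<30)&/<30)\&/' -e 's/<32)/<55)/' -e 's/range(-40,32,4)/range(-46,50,4)/' -e '/^Z=W/,$d' m2.py > m3.py
cat >> m3.py <<'E'
print(s['joints'])
k=m&(T[...,2]>-50)&(T[...,2]<-40); P=T[k]; print('top',len(P),cv2.minAreaRect(P[:,:2].astype(np.float32)))
p,d,c=shot('side','s6.png')
for n in ['side','wrist']:
  for l in ['lamp_grip','lamp_lugs','socket']: print(n,l,[ (np.array(r['position']),round(r['confidence'],2)) for r in models.mark_of(n,l)[:2]])
E
python3 m3.py
```

```text
33.96041374888949 29.9997416138649 [-0.33  0.46 -2.19] [594.53 -69.62 148.08] [-3.14  0.    1.88]
tool z -42 3056 x -5.0566928682130206 24.129604790686624 y [-28.45 -17.66  -1.36  14.49  25.1 ]
tool z -38 511 x -5.227248558236628 24.30415621490208 y [-27.83 -24.6   -1.35  21.8   24.53]
tool z -34 476 x 9.581954989309912 25.263381408097658 y [-27.63 -24.2   -2.08  21.12  24.35]
tool z -30 195 x 10.645759171779734 25.038621704589055 y [-26.82 -24.98   1.12  21.94  23.62]
tool z -26 350 x 10.58542653737509 25.188121750890428 y [-26.43 -23.97  -2.37  20.82  23.26]
tool z -22 230 x 10.589751002303153 24.981819696050255 y [-26.04 -23.85  -0.83  20.74  22.49]
tool z -18 164 x 10.793506739910743 24.98692554168263 y [-25.69 -23.92   0.    20.64  22.28]
tool z -14 253 x 10.465498467375383 25.04935326856801 y [-25.47 -22.5   -2.44  19.48  22.15]
tool z -10 62 x 10.704634695399527 24.30077883798358 y [-24.55 -22.93   2.84  19.33  20.21]
tool z -6 261 x 10.983231567307254 25.097626873121428 y [-22.95 -16.84  -1.91  13.61  19.72]
tool z -2 35 x 11.175056597130295 24.34833867065106 y [-22.58 -22.18  -0.16  18.87  19.39]
tool z 2 192 x 6.323875218080367 25.362227609127867 y [-24.77 -23.07  -1.94  19.16  21.41]
tool z 6 101 x 5.4704142313303645 25.7051913723339 y [-23.79 -20.99  -1.34  18.99  21.65]
[-0.23  0.53  1.7  -0.    0.92 -0.53]
top 0 ((0.0, 0.0), (0.0, 0.0), 0.0)
side lamp_grip [(array([591.7, -64.1, 166.2]), 0.55), (array([587.2, -65.9,  75.3]), 0.41)]
side lamp_lugs [(array([590.1, -66. , 128.6]), 0.55)]
side socket [(array([591.3, -69.2,  74.8]), 0.7)]
wrist lamp_grip [(array([592. , -67. , 167.3]), 0.87)]
wrist lamp_lugs []
wrist socket [(array([594. , -69.2,  78.8]), 0.61)]
```

View pics/w6.png

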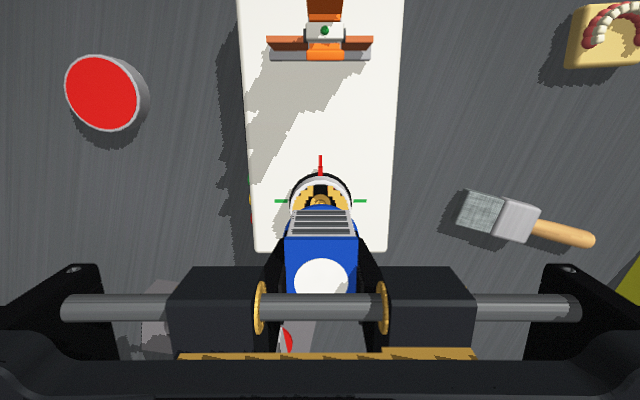

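```bash
cat > m4.py <<'E'
from h import *
from scipy.optimize import least_squares
np.set_printoptions(precision=2,suppress=True)
s=state(); e=s['eef_pos']; psi=s['tcp_rot'][2]; print(e,psi)
p,d,c=shot('wrist','w7.png'); p=p.astype(int); W=cloud(p,d,c)
D=W-e; ca,sa=np.cos(psi),np.sin(psi)
T=np.stack([D[...,0]*ca+D[...,1]*sa, D[...,0]*sa-D[...,1]*ca, -D[...,2]],-1)
R,G,B=p[...,0],p[...,1],p[...,2]; n=(abs(T[...,0])<40)&(abs(T[...,1])<40)
blue=(B>R+60)&n
P=T[blue]; print('z hist',np.histogram(P[:,2],bins=range(-50,24,4)))
for a,b in [(-48,-38),(-36,-8),(-3,14)]:
    k=P[(P[:,2]>a)&(P[:,2]<b)]
    if len(k)>5: print('blue',a,b,len(k),np.percentile(k,[0,1,50,99,100],axis=0).tolist() and (k.min(0),k.max(0)),cv2.minAreaRect(k[:,:2].astype(np.float32)))
def circ(P,r):
    f=least_squares(lambda q:np.hypot(P[:,0]-q[0],P[:,1]-q[1])-r,[0,0],loss='soft_l1'); return f.x,np.abs(f.fun).mean()
k=P[(P[:,2]>-3)&(P[:,2]<14)]
ang=np.round(np.degrees(np.arctan2(k[:,1],k[:,0]))/4)
rim=np.array([k[ang==a][np.argmax(np.hypot(*k[ang==a][:,:2].T))] for a in set(ang)]); print('collar',len(rim),circ(rim,24),circ(rim[rim[:,0]>12],24))
g=n&(abs(W[...,2]-75)<2.5); k=T[g]
ang=np.round(np.degrees(np.arctan2(k[:,1],k[:,0]))/4)
rim=np.array([k[ang==a][np.argmax(np.hypot(*k[ang==a][:,:2].T))] for a in set(ang)]); print('turret',len(rim),circ(rim,26),rim.min(0),rim.max(0))
np.savez('w7.npz',T=T,p=p)
E
python3 m4.py
```

```text
[594.58 -69.59 148.13] 1.8781121148661366
z hist (array([   0,    0, 2179,  271,    5,    0,    1,    3,    4,    1,    1,
          0,    1,  137,   73,    0,    0,    0]), array([-50, -46, -42, -38, -34, -30, -26, -22, -18, -14, -10,  -6,  -2,
         2,   6,  10,  14,  18,  22]))
blue -48 -38 2179 (array([ -4.98, -18.9 , -40.92]), array([ 24.38,  15.7 , -38.  ])) ((9.733577728271484, -1.5879535675048828), (34.59771728515625, 29.33024787902832), 89.81947326660156)
blue -36 -8 64 (array([  9.27, -19.57, -35.99]), array([ 24.03,  19.34, -11.81])) ((16.793441772460938, -0.02213287353515625), (14.562987327575684, 38.89302444458008), 0.8426302671432495)
blue -3 14 211 (array([  6.33, -23.46,   1.44]), array([25.48, 21.48,  9.98])) ((16.716421127319336, -0.39842796325683594), (17.664377212524414, 45.0670166015625), 4.017806053161621)
collar 26 (array([ 1.31, -1.67]), np.float64(0.1747900415588919)) (array([ 1.35, -1.66]), np.float64(0.13900312774840257))
turret 52 (array([-1.68, -2.45]), np.float64(0.33381486415834316)) [ -5.97 -28.09  72.3 ] [24.72 22.91 75.61]
```

The lamp is gripped firmly over the turret at (320,195), the red slot mark at (320,165) in line. Lamp and turret are a few mm off each other, so I'll back off along tool x to see the whole socket and measure both in one picture.

>>> arm_command:
  rows:
    - [[-0.08,0,0],0]
    - [[-0.12,0,0],0]
    - [[-0.08,0,0],0]
    - [[0,0,0],0]
    - [[0,0,0],0]

```text
t: 14.8
eef_pos: [615.5, -136.8, 147.8]
tcp_rot: [-3.141, -0.0, 1.877]
ft_force: [-0.1, 0.5, -1.4]
opening: 0.354
grip_force: 30.0
```

>>> arm_command:
  rows:
    - [[0,0,0],0]
    - [[0,0,0],0]
    - [[0,0,0],0]
    - [[0,0,0],0]
    - [[0,0,0],0]

```text
t: 15.3
eef_pos: [615.7, -136.0, 148.2]
tcp_rot: [3.142, 0.0, 1.879]
ft_force: [-0.3, -0.2, -2.1]
opening: 0.36
grip_force: 30.0
```

```bash
sed -e 's/w7/w8/' -e '/^g=n/,/^rim=.*turret/d' m4.py > m5.py; cat >> m5.py <<'E'
g=(np.hypot(W[...,0]-594,W[...,1]+70.5)<32)&(abs(W[...,2]-75)<3); k=T[g]; c0=np.median(k,0)
print('top z',np.median(W[g][:,2]),len(k), 'rect',k.min(0),k.max(0))
ang=np.round(np.degrees(np.arctan2(k[:,1]-c0[1],k[:,0]-c0[0]))/6)
for pc in (100,95):
    rim=np.array([np.percentile(k[ang==a],50,axis=0) if 0 else k[ang==a][np.argsort(np.hypot(*(k[ang==a]-c0)[:,:2].T))[int((sum(ang==a)-1)*pc/100)]] for a in set(ang)])
    f=least_squares(lambda q:np.hypot(rim[:,0]-q[0],rim[:,1]-q[1])-q[2],[c0[0],c0[1],26],loss='soft_l1'); print('turret',len(rim),f.x,abs(f.fun).mean())
q=f.x; print('world',e[0]+q[0]*ca+q[1]*sa, e[1]+q[0]*sa-q[1]*ca)
rng=n*0+(np.hypot(T[...,0]-q[0],T[...,1]-q[1])<14)&(W[...,2]<66)
# bore: points inside at lower heights
k=T[(np.hypot(T[...,0]-q[0],T[...,1]-q[1])<24)&(abs(W[...,2]-75)<2)]
r=np.hypot(k[:,0]-q[0],k[:,1]-q[1]); a=np.degrees(np.arctan2(k[:,1]-q[1],k[:,0]-q[0]))
print('pts r15-20 per 15deg',np.histogram(a[(r>15)&(r<20)],bins=range(-180,181,15))[0])
red=(R>G+80)&(R>B+80)&(abs(W[...,2]-50)<5)&(np.hypot(T[...,0]-q[0],T[...,1]-q[1])<60)
k=T[red]; print('red',len(k), [ (sum(sg*(k[:,0]-q[0])>20),k[sg*(k[:,0]-q[0])>20].mean(0)) for sg in (1,-1)])
E
python3 m5.py
```

```text
[ 615.74 -136.05  148.2 ] 1.878534397198314
z hist (array([   0,    0, 2153,  306,    5,    0,    2,    2,    4,    1,    1,
          1,    1,  142,   82,    0,    0,    0]), array([-50, -46, -42, -38, -34, -30, -26, -22, -18, -14, -10,  -6,  -2,
         2,   6,  10,  14,  18,  22]))
blue -48 -38 2153 (array([ -5.05, -18.88, -40.84]), array([ 24.19,  15.73, -38.  ])) ((9.597801208496094, -1.588460922241211), (29.155139923095703, 34.62427520751953), 0.29627013206481934)
blue -36 -8 73 (array([  9.32, -19.76, -36.  ]), array([ 23.98,  19.21, -12.94])) ((16.659109115600586, -0.276611328125), (38.96745681762695, 14.659181594848633), 89.96161651611328)
blue -3 14 225 (array([  5.72, -24.84,   0.58]), array([25.77, 21.59,  9.82])) ((15.807066917419434, -1.5766658782958984), (19.92911148071289, 46.4349479675293), 0.299511581659317)
collar 30 (array([ 1.34, -1.67]), np.float64(0.1836624106721685)) (array([ 1.39, -1.59]), np.float64(0.1479313152197333))
top z 75.22442684547153 2164 rect [ 43.43 -28.23  70.56] [93.51 23.29 76.19]
turret 61 [68.49 -2.43 25.46] 0.20297455698963343
turret 61 [68.56 -2.42 24.94] 0.20255614997424137
world 592.6650571732223 -71.4490305500384
pts r15-20 per 15deg [ 0 24 36 38 39 39 41 39 42 41 29  0  0 28 42 40 39 38 40 38 38 36 23  0]
red 66 [(np.int64(37), array([106.02,  -2.12,  98.  ])), (np.int64(29), array([31.17, -1.86, 97.97]))]
```

Slots lie along tool x within 0.5°. The socket is 67.15 mm ahead of the lamp axis and -0.8 mm in tool y.

>>> arm_command:
  rows:
    - [[0.07,-0.0032,0],0]
    - [[0.12,0,0],0]
    - [[0.0786,0,0],0]
    - [[0,0,0.05],0]
    - [[0,0,0.09],0]

```text
t: 15.85
eef_pos: [595.4, -71.9, 113.8]
tcp_rot: [3.139, 0.002, 1.88]
ft_force: [1.1, 0.6, -1.5]
opening: 0.353
grip_force: 30.0
```

>>> arm_command:
  rows:
    - [[0,0,0],0]
    - [[0,0,0],0]
    - [[0,0,0.02],0]
    - [[0,0,0.02],0]
    - [[0,0,0],0]

```text
t: 16.35
eef_pos: [594.5, -72.7, 102.7]
tcp_rot: [-3.141, -0.0, 1.878]
ft_force: [0.4, 1.0, -0.9]
opening: 0.351
grip_force: 30.0
```

```bash
python3 -c "
from h import *
s=state(); print(s['eef_pos'],s['tcp_rot'],s['ft_force'],s['moment'])"
```

```text
[594.48232415 -72.66856521 102.72649754] [-3.14111977e+00 -1.94040037e-04  1.87788230e+00] [ 0.37342099  1.01988365 -0.87075605] [-0.02654134 -0.07536909  0.00921789]
```

>>> arm_command:
  rows:
    - [[0,0,0.012],0]
    - [[0,0,0.012],0]
    - [[0,0,0],0]
    - [[0,0,0.0],0]
    - [[0,0,0],0]

```text
t: 16.85
eef_pos: [594.7, -72.6, 97.2]
tcp_rot: [3.142, 0.0, 1.878]
ft_force: [0.5, 0.6, -1.4]
opening: 0.355
grip_force: 30.0
```

>>> arm_command:
  rows:
    - [[0,0,0.01],0]
    - [[0,0,0.01],0]
    - [[0,0,0],0]
    - [[0,0,0.0],0]
    - [[0,0,0],0]

```text
t: 17.35
eef_pos: [594.9, -72.6, 92.4]
tcp_rot: [3.141, 0.0, 1.878]
ft_force: [-1.9, -0.1, 4.1]
opening: 0.356
grip_force: 30.0
```

>>> arm_command:
  rows:
    - [[0,0,0.01],0]
    - [[0,0,0.008],0]
    - [[0,0,0],0]
    - [[0,0,0.0],0]
    - [[0,0,0],0]

```text
t: 17.85
eef_pos: [594.9, -72.6, 88.5]
tcp_rot: [3.141, 0.001, 1.878]
ft_force: [-2.8, 0.7, 10.7]
opening: 0.359
grip_force: 30.0
```

>>> arm_command:
  rows:
    - [[0,0,0.004],0]
    - [[0,0,0],0]
    - [[0,0,0],0]
    - [[0,0,0.0],0]
    - [[0,0,0],0]

```text
t: 18.35
eef_pos: [594.9, -72.6, 88.4]
tcp_rot: [3.14, 0.001, 1.878]
ft_force: [-6.5, -0.2, 19.1]
opening: 0.357
grip_force: 30.0
```

The lamp is fully home at the hard stop (z 88.4, 20 N). Now I turn it clockwise, shifting the TCP so the lamp's own axis stays put.

>>> arm_command:
  rows:
    - [[-0.0008,-0.0007,0],0.04]
    - [[-0.0008,-0.0007,0],0.04]
    - [[-0.0008,-0.0007,0],0.04]
    - [[-0.0008,-0.0007,0],0.04]
    - [[0,0,0],0]

```text
t: 18.85
eef_pos: [594.6, -73.4, 88.4]
tcp_rot: [3.139, -0.0, 1.371]
ft_force: [-4.1, 1.1, 19.0]
opening: 0.356
grip_force: 30.0
```

```bash
python3 -c "
from h import *
s=state(); print(s['eef_pos'],s['tcp_rot'],s['ft_force'],s['moment'],s['joints'][5])"
```

```text
[594.6484656  -73.37792618  88.3721822 ] [ 3.13932001e+00 -7.24999340e-05  1.37121267e+00] [-4.10571831  1.11983963 19.01954209] [0.44282338 0.68198318 0.07380511] -0.03361845643330072
```

>>> arm_command:
  rows:
    - [[-0.0008,-0.0007,0],0.04]
    - [[-0.0008,-0.0007,0],0.04]
    - [[-0.0008,-0.0007,0],0.04]
    - [[-0.0008,-0.0007,0],0.04]
    - [[0,0,0],0]

```text
t: 19.35
eef_pos: [593.6, -73.6, 88.4]
tcp_rot: [3.14, -0.001, 0.869]
ft_force: [-3.9, 3.1, 19.4]
opening: 0.359
grip_force: 30.0
```

>>> arm_command:
  rows:
    - [[-0.0008,-0.0007,0],0.04]
    - [[-0.0008,-0.0007,0],0.04]
    - [[-0.0008,-0.0007,0],0.04]
    - [[-0.0008,-0.0007,0],0.03]
    - [[0,0,0],0]

```text
t: 19.85
eef_pos: [592.4, -73.2, 88.3]
tcp_rot: [3.141, -0.002, 0.398]
ft_force: [-4.0, 6.7, 19.4]
opening: 0.356
grip_force: 30.0
```

```bash
python3 -c "
from h import *
s=state(); print(s['eef_pos'],s['tcp_rot'],s['ft_force'],s['moment'],s['joints'][5])"
```

```text
[592.42641117 -73.2079937   88.33283748] [ 3.14130699e+00 -1.65782061e-03  3.98467992e-01] [-3.95514819  6.6668472  19.36263759] [1.24781932 0.90680596 0.12880542] 0.9376647498930147
```

>>> arm_command:
  rows:
    - [[-0.0003,-0.0003,0],0.014]
    - [[-0.0003,-0.0003,0],0.014]
    - [[0,0,0],0]
    - [[0,0,0],0]
    - [[0,0,0],0]

```text
t: 20.35
eef_pos: [592.1, -72.4, 88.3]
tcp_rot: [-3.141, -0.002, 0.314]
ft_force: [-4.5, 11.3, 20.1]
opening: 0.353
grip_force: 30.0
```

```bash
python3 -c "
from h import *
s=state(); print(s['eef_pos'],s['tcp_rot'],s['ft_force'],s['moment'],s['joints'][5])"
```

```text
[592.14088927 -72.35787396  88.3345045 ] [-3.14073794e+00 -1.67029839e-03  3.14067778e-01] [-4.50891969 11.2562214  20.1198721 ] [2.2977301  0.83581653 0.33254256] 1.022110880789565
```

>>> arm_command:
  rows:
    - [[0,0,0],0.006]
    - [[0,0,0],0.006]
    - [[0,0,0],0]
    - [[0,0,0],0]
    - [[0,0,0],0]

```text
t: 20.85
eef_pos: [592.0, -72.0, 88.3]
tcp_rot: [-3.14, -0.001, 0.277]
ft_force: [-3.9, 13.4, 19.8]
opening: 0.356
grip_force: 30.0
```

```bash
python3 -c "
from h import *
s=state(); print(s['eef_pos'],s['tcp_rot'],s['ft_force'],s['moment'],s['joints'][5])"
```

```text
[592.03409052 -72.01070948  88.34908032] [-3.14029676e+00 -1.48181274e-03  2.76778489e-01] [-3.94846383 13.37991201 19.79910162] [2.82565304 0.871066   0.52633096] 1.0595574774853063
```

```bash
sed -i 's/w8/w9/g' m5.py; python3 m5.py | grep -E "blue|collar"; python3 - <<'E'
from h import *
p,d,c=shot('top','t9.png'); a=cv2.imread('pics/w9.png')[90:330,180:460]; b=cv2.imread('pics/t9.png')[140:250,280:480]
a=cv2.resize(a,None,fx=1.4,fy=1.4); b=cv2.resize(b,(390,336*390//611 if 0 else a.shape[0]),interpolation=cv2.INTER_CUBIC)
cv2.imwrite('pics/c9.png',np.hstack([a,b]))
P=cloud(p,d,c); z=P[...,2]; n=np.hypot(P[...,0]-557,P[...,1]-49.5)<28; k=P[n&(z>134)&(z<150)]; print(len(k), k.mean(0) if len(k) else '')
E
```

```text
blue -48 -38 2159 (array([ -6.11, -16.98, -40.88]), array([ 23.25,  17.63, -38.01])) ((8.606695175170898, 0.3208732604980469), (29.338075637817383, 34.607887268066406), 0.1705189049243927)
blue -36 -8 54 (array([  8.16, -20.93, -35.93]), array([22.93, 21.25, -8.79])) ((16.40325164794922, 0.46140289306640625), (14.695571899414062, 42.177188873291016), 2.8627569675445557)
blue -3 14 207 (array([  4.59, -22.8 ,   0.69]), array([24.52, 23.7 , 12.95])) ((14.71765422821045, 0.5811824798583984), (19.579830169677734, 46.506080627441406), 0.8435072898864746)
collar 28 (array([0.47, 0.23]), np.float64(0.15900697372156752)) (array([0.52, 0.19]), np.float64(0.09919637216300241))
58 [559.84862233  50.15242845 140.0701593 ]m5.py:33: RuntimeWarning: Mean of empty slice.
  k=T[red]; print('red',len(k), [ (sum(sg*(k[:,0]-q[0])>20),k[sg*(k[:,0]-q[0])>20].mean(0)) for sg in (1,-1)])
  ret = um.true_divide(
```

View pics/c9.png

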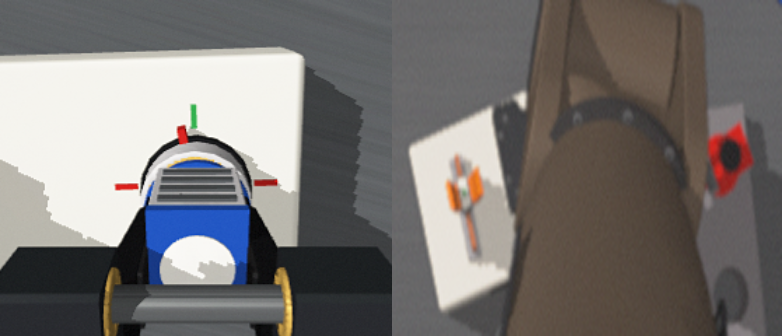

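The rotor pointer at (182,134) is about 11° short of the green mark, which is the 79° rotor stop. The lamp is square in the grip and pushed home (z 88.3, 20 N), and the clip is still on the fin. The red lamp hasn't moved from the rack. Handing in.

```bash
python3 -c "
from h import *
print(env.job_done())"
```

```text
the job is handed in; nothing more can be done
None
```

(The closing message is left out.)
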